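# Clip the probe at the sample port

### The job

Get the sample bath ready for measuring. First swivel the steel cover sideways about its screw until the port is wholly uncovered; then squeeze the orange spring clip open, lift it off the parking stand and clip it fully down over the blue rail beside the port, so that the blue glass probe it carries hangs upright in the port and both jaws grip the rail. Let go of the clip, do not knock the fragile probe, and leave the reagent bottle, beaker, wash bottle and meter where they are.

Things in the scene. Friction and masses are not known exactly. Their poses are not given: they have to be found in the camera images.
- bath: Sample bath, a fixed white block on a black foot, 180 (x) x 200 (y) x 90 mm high, turned about the vertical only. Origin: centre of its underside; z up. In its frame: port at (0, -10), cover screw at (0, -62), blue rail from y = 28 to y = 72 at x = 0 (mm).
- port (a point): Centre of the round port's mouth, flush with the flat top of the bath (90 mm above the worktop). Hole 36 mm in diameter, 60 mm deep. Axes as the bath's.
- rail_top (a point): Middle of the upper edge of the blue rail: an upright plate 8 mm thick (bath x), 44 mm long (bath y), standing 36 mm above the bath's top. It lies 60 mm to +y (bath frame) of the port's centre. Axes as the bath's.
- cover (a joint): Steel cover, a disc 60 mm across, 5 mm thick, flat on the bath, centre 52 mm from a vertical pivot screw. 0: centred over the port, knob 52 mm to +y (bath frame) of the screw; grows counter-clockwise seen from above (knob going to bath -x), stop at 1.75 rad. Port wholly uncovered from 1.0 rad. Friction (1 N at the knob) holds it where left; starts at 0 to 0.2.
- cover_screw (a point): Pivot axis of the cover at the height of the bath's top, 52 mm to -y (bath frame) of the port.
- cover_knob (a point): Top centre of the upright round black knob in the middle of the cover's disc: 16 mm in diameter, 34 mm tall, standing on the disc (whose upper face is 95.5 mm above the worktop).
- stand: Parking stand, fixed: dark base plate 110 (x) x 160 (y) x 12 mm and an upright aluminium plate 8 mm thick (x), 44 mm long (y), its upper edge 110 mm above the worktop. Origin: under the middle of the upright plate, on the worktop. The clip starts on that edge.
- clip: Orange spring clip, 160 g, balanced about its pin. Origin: middle of its pivot pin. y: along the pin, z: up to the handles; jaws and handles open and close along x. It starts gripping the stand's plate, origin 18 mm above the plate's edge, axes as the stand's. Probe on an arm 60 mm to -y; white 26 mm transmitter box 33 mm to +y. On the rail: axes as the bath's, origin 18 mm above rail_top.
- probe: Blue glass probe fixed to the clip, 12 mm in diameter, upright, parallel to clip z, from 85 mm below to 35 mm above the pivot pin's height, with a black head 18 mm in diameter up to 50 mm above it. Fragile: it must meet nothing with more than 15 N. Origin: on its axis at the pin's height.
- probe_tip (a point): Lower tip of the probe, 60 mm to -y and 85 mm below the clip's origin.
- jaw_near (a joint): Angle of the clip's -x arm (rad): 0 when gripping an 8 mm plate (jaw pads parallel), growing as the jaws open, stop at 0.32; -0.1 when shut on nothing. Springs press the jaws together with about 8 N.
- jaw_far (a joint): The same for the +x arm; both arms always move alike.
- handle_near (a point): Centre of the rounded bar (10 mm thick, 32 mm long along clip y) that ends the clip's -x handle. Clip gripping an 8 mm plate: at x = -25, z = +45 mm in the clip's frame, so the two bars measure 60 mm over their outsides. Pressed to 36 mm over the outsides (6 N rising to 10 N) they stand 49 mm above the pin and the jaws are 25 mm apart; stop at about 30 mm.
- handle_far (a point): The same for the +x handle.
- pad_near: Black jaw pad of the clip's -x arm, 8 (x) x 22 (y) x 23 (z) mm. Origin at its centre; gripping an 8 mm plate, it reaches from 22 to 45 mm below the pin.
- pad_far: Black jaw pad of the clip's +x arm, alike.
- reagent: White plastic jar with blue cap, 68 mm in diameter, 150 mm tall, standing. Bystander. Origin: centre of its underside.
- beaker: Glass beaker, 76 mm in diameter, 100 mm tall, standing. Bystander. Origin: centre of its underside.
- wash: Turquoise wash bottle, 68 mm in diameter, 160 mm tall with its spout, standing. Bystander. Origin: centre of its underside.
- meter: Handheld meter, petrol blue, 75 x 180 x 26 mm, lying flat. Bystander. Origin: centre of its underside.
Mind the look-alikes: they are no part of the job. Of the things like the stand, leave any that is turquoise; of the rest the smaller one is meant.

How it is judged (in metres and radians):
On the way, in this order (a step that is already met when the one before it is completed fails the run):
1. the cover is swivelled until the port is wholly uncovered (1.0 rad or more), while the clip is still on the stand (value of joint cover above 1 rad and distance of clip from where it was at the start of the episode below 0.02 m), for 0.2 s.
2. the clip is squeezed open and lifted off the stand (z of clip in the frame of stand above 0.16 m and value of joint jaw_far above 0.05 rad), for 0.1 s.
At the end, for the whole second after the job is handed in: Cover at 1.0 rad or more; clip at rest on the rail: origin within 11 mm of rail_top along it, 8 mm across, at most 30 mm above; upright within 0.15 rad; both jaws within 0.05 rad of 0, each pad pressing the rail over 2 N; probe tip 15 mm or more down the port, within 14 mm of its axis (value of joint cover above 1 rad and y of clip in the frame of rail_top between -0.011 and 0.011 m and x of clip in the frame of rail_top between -0.008 and 0.008 m and z of clip in the frame of rail_top below 0.03 m and horizontal distance between probe_tip and port below 0.014 m and z of probe_tip in the frame of port below -0.015 m and angle between clip's own z axis and vertical below 0.15 rad and value of joint jaw_near between -0.05 and 0.05 rad and value of joint jaw_far between -0.05 and 0.05 rad and contact force between each of pad_near, pad_far and bath above 2 N and linear speed of clip below 0.02 m/s); the robot touches nothing.
It fails at once if the glass probe met something with more than 15 N (contact force between probe and anything else above 15 N).
It fails at once if a bystander was shifted more than 40 mm or tipped (distance of any of reagent, beaker, wash, meter from where it was at the start of the episode above 0.04 m or angle between any of reagent, beaker, wash's own z axis and vertical above 0.4 rad).
It also fails if it takes over 58 s, if anything falls off the work surface, if the arm or the gripper's body presses on something with over 40 N, if the wrist force passes 120 N, or if a joint passes its speed limit or range.

### The arm

A 6-joint arm with a two-finger parallel gripper is mounted at the origin on the work surface. World frame = base frame: x ahead of the robot, y to its left, z up, the work surface at z = 0. Lengths are in mm, angles in rad, forces in N, time in s.
With the tool pointing down it reaches from about 275 to 750 mm from the base axis. Payload 10.2 kg.
Tool frame: the origin (TCP) lies at the very end of the fingers, on their centre line; the grasp point (between the pads) lies 19 mm behind it; x points along the fingers, z is the direction in which the jaws open and shut, and the axes are right-handed (so a half turn about x gives the same grasp; the last joint's range is limited). The gripper opens to 85 mm and grips with 20 to 120 N. Pads are 22 mm wide; open, the fingers measure 114 mm over their backs; the gripper's body (76 mm by 85 mm) begins 54 mm behind the grasp point. The pads swing forward as they close: fully open they stand 13 mm farther back than shut.
Start: joints at [1.011, 0.313, 1.498, -0, 1.331, -0.223], TCP at [173.509, 495.505, 192.094] pointing down, gripper open.
Joint ranges: [-2.94, 2.94], [-0.97, 2.17], [0.19, 2.56], [-1.23, 4.37], [0.02, 3.11], [-2.88, 2.88]. Speed limits (rad/s): [2.39, 2.39, 3.01, 3.14, 3.14, 3.14].

### API

Orientations are given as a unit quaternion [w, x, y, z].
In Python, from rig import sense, vision, job gives the robot as it stands. The module is installed in compiled form; this text tells all that it offers.
- The arm moves only by the shell command python3 -m pendant 'ROWS' [FORCE]. ROWS is JSON, a list of rows, each a list of 7 numbers: the turn, a rotation vector about the tool's x, y, z in rad, then the shift along the tool's x, y, z in cm, then the opening, from 0 (shut) to 1 (fully open). A call has exactly 5 rows; each row is the pose to reach, as a shift and turn from the pose commanded when the call began, along the tool's axes at that moment; what a row does not reach only later rows make up. A row lasts 1/8 s, in which the tool goes at most 62.5 mm and 10.7 degrees, less where a joint would pass 70% of its speed; a pose out of reach is approached as far as the arm can. A call with a gripper value outside its range is refused whole. The fingers move at their own pace and stop on an object; FORCE is the grip in N (left out, the last holds). Time passes only in rows, so rows that repeat a pose let the fingers close, or fill a call up. It gives the time, the measured TCP pose, the force and the opening at its end, in the units of the state.
- sense(): the state, without advancing time (a new reading comes with each control period).
- vision.capture(name): name is "side" or "top" or "wrist"; returns the picture (420x560x3 uint8, red, green, blue); there is no depth.
- vision.calibration(name): a dict with "K" (3x3 intrinsics, pixels), "extrinsics" (4x4, takes a point from camera to world coordinates). Camera axes: x right, y up, looking along -z (the intrinsics and any distortion apply to the point x, -y, -z); pixel columns grow to the right and rows downward; lengths in mm; the calibration is good to about 2 mm. The wrist camera is an equidistant fisheye: a pixel r from the principal point sees the ray r / f radians off the axis. A picture is of the moment at which its call begins: read the wrist's pose just before it. calibration takes no time and is no camera call; for the wrist camera it gives the pose at the moment of the call.
- job.finish_job(): hands the job in, once; it reports no verdict.
The state is a dict: "time_s": time; "joints": joint angles; "dq": joint speeds; "tau": joint torques, N m; "eef_pos": TCP position; "ee_rot": TCP orientation; "force": force on the tool from outside, world axes, zero at the start; "wrist_torque": the same for the moment, N m; "grip_width": opening from 0.0 (shut) to 1.0 (fully open).
Only numpy, scipy, OpenCV 4.12 (cv2) and the standard library are available. Lean on these libraries where they do the work, as an engineer would, in place of code of your own. Each camera call takes 0.05 s, during which the arm holds its last target.

## Working session

There is one attempt and no reset: what is moved stays moved. The work goes in short steps, Python scripts to look and compute and a shell command to move; the robot and the scene stay as the last step left them, time stands still between calls to the robot, and variables do not carry over. Pictures are saved under pics/ and viewed, and the job is handed in when it is done.

```bash
mkdir -p pics; python3 - <<'E'
from rig import sense, vision
import cv2, numpy as np
np.set_printoptions(precision=4,suppress=True)
s=sense(); print(s)
for n in ["side","top","wrist"]:
    c=vision.calibration(n); print(n,c)
    im=vision.capture(n); cv2.imwrite(f"pics/{n}0.png",im[:,:,::-1])
E
```

```text
{'time_s': 0.0, 'joints': array([ 1.0106,  0.3134,  1.4984,  0.    ,  1.331 , -0.2234]), 'dq': array([ 0.0002, -0.0012,  0.0006, -0.0009,  0.0006, -0.0004]), 'tau': array([ -0.002 , -41.226 , -25.9742,  -0.0004,   0.0041,   0.    ]), 'eef_pos': array([173.3217, 495.2352, 191.544 ]), 'ee_rot': array([ 0.5763, -0.4093,  0.5772,  0.409 ]), 'force': array([-0.1076, -0.4297,  0.7094]), 'wrist_torque': array([-0.0018, -0.0044, -0.0028]), 'grip_width': 1.0034773610510883}
side {'K': array([[489.6033,   0.    , 280.6947],
       [  0.    , 489.6033, 203.9412],
       [  0.    ,   0.    ,   1.    ]]), 'extrinsics': array([[  -0.9955,    0.0651,   -0.0691,  421.0513],
       [  -0.0932,   -0.5301,    0.8428, 1287.064 ],
       [   0.0182,    0.8454,    0.5338,  926.0606],
       [   0.    ,    0.    ,    0.    ,    1.    ]])}
top {'K': array([[475.7585,   0.    , 277.8764],
       [  0.    , 475.7585, 214.9466],
       [  0.    ,   0.    ,   1.    ]]), 'extrinsics': array([[   0.0075,    0.9943,   -0.1061,  364.9797],
       [  -1.    ,    0.0072,   -0.0039,    6.3622],
       [  -0.0031,    0.1062,    0.9943, 1591.2395],
       [   0.    ,    0.    ,    0.    ,    1.    ]])}
wrist {'K': array([[325.1923,   0.    , 274.7369],
       [  0.    , 325.1923, 206.5694],
       [  0.    ,   0.    ,   1.    ]]), 'extrinsics': array([[  0.3297,  -0.8973,  -0.2936,  97.0942],
       [  0.9441,   0.3129,   0.1038, 522.0303],
       [ -0.0012,  -0.3114,   0.9503, 373.1517],
       [  0.    ,   0.    ,   0.    ,   1.    ]])}
```

View pics/side0.png

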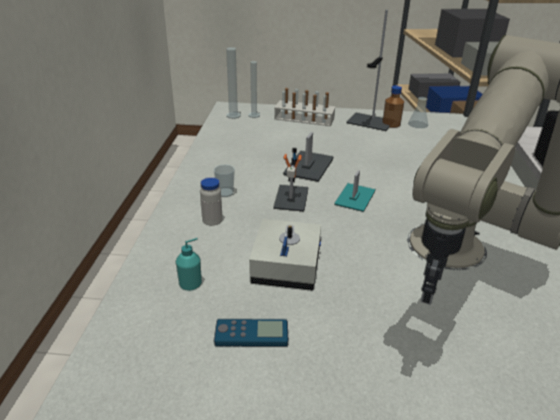

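View pics/top0.png

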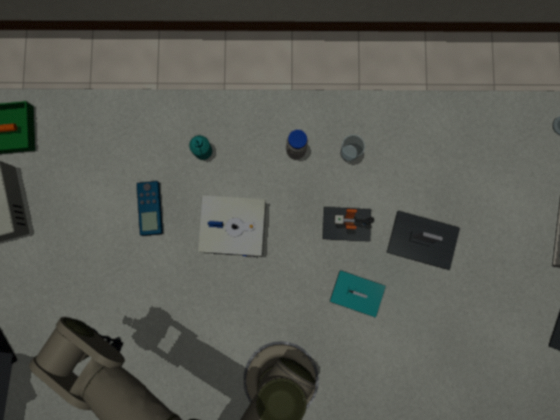

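View pics/wrist0.png

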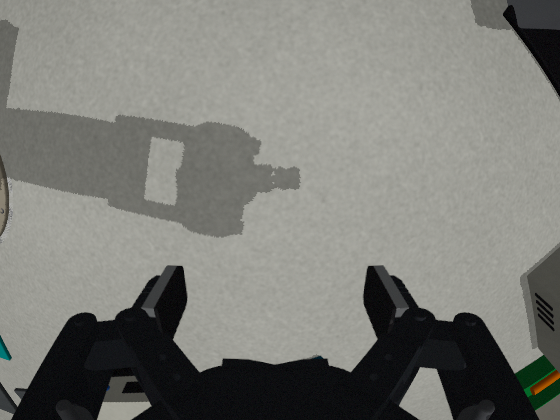

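```bash
cat > h.py <<'E'
import numpy as np, cv2
from rig import sense, vision
from scipy.spatial.transform import Rotation as R
np.set_printoptions(precision=2,suppress=True)
def ray(n,u,v,c=None):
    c=c or vision.calibration(n); K=c["K"];E=c["extrinsics"]
    a=(u-K[0,2])/K[0,0]; b=(v-K[1,2])/K[1,1]
    if n=="wrist":
        r=np.hypot(a,b); k=np.tan(r)/r if r>1e-9 else 1; a*=k;b*=k
    d=E[:3,:3]@np.array([a,-b,-1]); return E[:3,3],d/np.linalg.norm(d)
def atz(n,u,v,z,c=None):
    o,d=ray(n,u,v,c); return o+d*(z-o[2])/d[2]
def proj(n,P,c=None):
    c=c or vision.calibration(n); K=c["K"];E=c["extrinsics"]
    p=(np.atleast_2d(P)-E[:3,3])@E[:3,:3]; x,y,z=p[:,0],-p[:,1],-p[:,2]
    if n=="wrist":
        rr=np.hypot(x,y); th=np.arctan2(rr,z); s=th/np.maximum(rr,1e-9)
        return np.c_[K[0,2]+K[0,0]*x*s,K[1,2]+K[1,1]*y*s]
    return np.c_[K[0,2]+K[0,0]*x/z,K[1,2]+K[1,1]*y/z]
def tcp():
    s=sense(); q=s["ee_rot"]; return s["eef_pos"],R.from_quat(q[[1,2,3,0]])
E
python3 - <<'E'
from h import *
im=cv2.imread("pics/top0.png")
a=cv2.resize(im[180:270,190:290],None,fx=8,fy=6.6,interpolation=cv2.INTER_CUBIC); cv2.imwrite("pics/t1.png",cv2.resize(im[180:270,190:290],(660,594),interpolation=cv2.INTER_CUBIC))
cv2.imwrite("pics/t2.png",cv2.resize(im[190:260,310:400],(765,595),interpolation=cv2.INTER_CUBIC))
im=cv2.imread("pics/side0.png")
cv2.imwrite("pics/s1.png",cv2.resize(im[130:290,240:400],(600,600),interpolation=cv2.INTER_CUBIC))
for n,u,v,z in [("top",238,227,130),("top",347,223,12),("top",423,240,12)]: print(atz(n,u,v,z))
p,r=tcp(); print(p,r.as_matrix())
E
```

```text
[482.7  134.65 130.  ]
[ 508.21 -217.91   12.  ]
[ 453.44 -469.4    12.  ]
[173.39 495.3  191.69] [[-0.   -0.94  0.33]
 [-0.    0.33  0.94]
 [-1.    0.   -0.  ]]
```

View pics/t1.png

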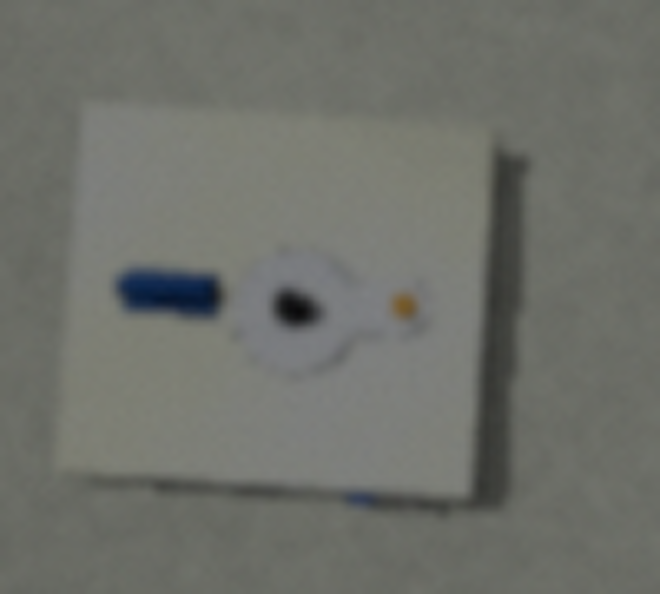

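View pics/t2.png

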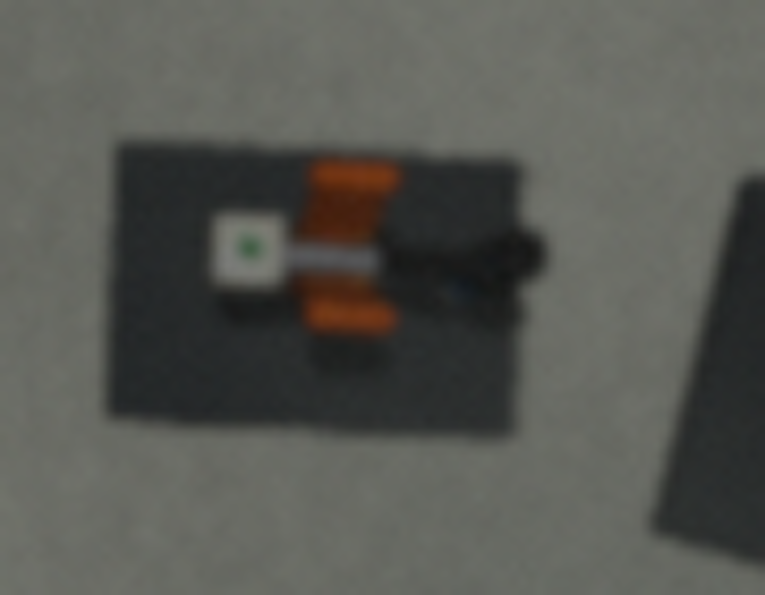

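View pics/s1.png

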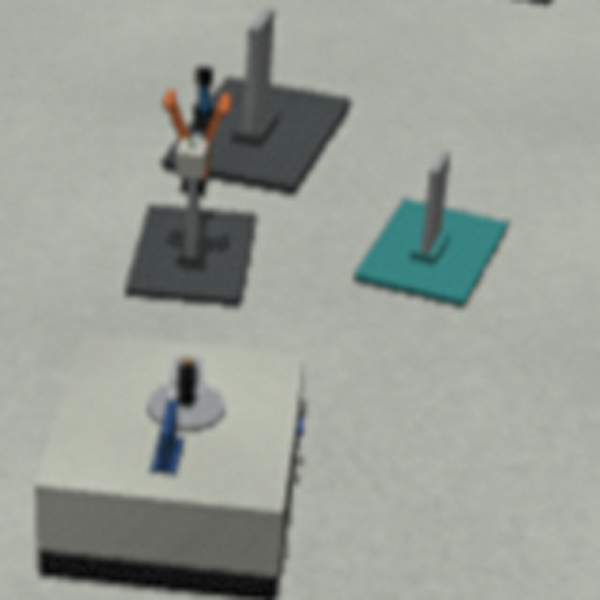

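```bash
python3 - <<'E'
from h import *
c=vision.calibration("top")
f1=lambda u,v,z:atz("top",190+(u+.5)/6.6-.5,180+(v+.5)/6.6-.5,z,c)
f2=lambda u,v,z:atz("top",310+(u+.5)/8.5-.5,190+(v+.5)/8.5-.5,z,c)
B=[f1(*p,90) for p in [(83,100),(495,128),(472,498),(58,470)]]
for b in B: print(b)
ctr=np.mean(B,0)[:2]; e=(B[0]-B[1]+B[3]-B[2]); yaw=np.arctan2(e[1],e[0])-np.pi/2
e2=(B[0]-B[3]+B[1]-B[2]); print("bath",ctr,yaw,np.arctan2(e2[1],e2[0]),np.linalg.norm(e)/2,np.linalg.norm(e2)/2)
yaw=(yaw+np.arctan2(e2[1],e2[0]))/2
Rz=lambda a:np.array([[np.cos(a),-np.sin(a)],[np.sin(a),np.cos(a)]])
loc=lambda P:Rz(yaw).T@(P[:2]-ctr)
print("screw",loc(f1(405,306,97)),"disc",loc(f1(297,313,95)),"knob",loc(f1(290,303,129)))
print("rail ends",loc(f1(118,288,126)),loc(f1(218,285,126)))
for n,p in dict(port=(0,-10),screw=(0,-62),rail=(0,50)).items(): print(n,ctr+Rz(yaw)@p)
S=[f2(*p,12) for p in [(118,143),(520,160),(513,436),(108,415)]]
for b in S: print(b)
ctr=np.mean(S,0)[:2]; e=(S[0]-S[1]+S[3]-S[2]); e2=(S[0]-S[3]+S[1]-S[2])
print("stand",ctr,np.arctan2(e[1],e[0])-np.pi/2,np.arctan2(e2[1],e2[0]),np.linalg.norm(e)/2,np.linalg.norm(e2)/2)
n,f=f2(350,317,173),f2(357,176,173); print("bars",n,f,(n+f)/2,"pin",f2(335,258,128),"head",f2(518,252,178))
E
```

```text
[588.32 254.22  90.  ]
[576.08  54.97  90.  ]
[398.03  64.06  90.  ]
[409.88 261.8   90.  ]
bath [493.08 158.76] -0.06059983718647466 -0.046731925512830216 198.86351668667587 178.44055284569762
screw [ -0.74 -62.08] disc [ -7.07 -10.63] knob [ -5.16 -10.4 ]
rail ends [-2.8  70.88] [ 1.47 24.19]
port [492.54 148.78]
screw [489.75  96.85]
rail [495.76 208.69]
[ 563.43 -139.61   12.  ]
[ 557.82 -297.56   12.  ]
[ 449.31 -293.4    12.  ]
[ 456.35 -135.43   12.  ]
stand [ 506.73 -216.5 ] -0.039995278064455464 -0.038691818860671426 158.0899924102514 107.87441722944077
bars [ 482.13 -206.11  173.  ] [ 532.06 -209.02  173.  ] [ 507.1  -207.56  173.  ] pin [ 507.31 -207.59  128.  ] head [ 505.03 -264.49  178.  ]
```

```bash
cat >> h.py <<'E'
def plan(pos,heading):
    "target TCP pos, tool pointing down, jaw axis heading -> turn (rotvec tool), shift cm (tool)"
    p,r=tcp(); h=heading
    M=np.array([[0,-np.sin(h),np.cos(h)],[0,np.cos(h),np.sin(h)],[-1,0,0]])
    T=R.from_matrix(M)
    np.set_printoptions(precision=3,suppress=True)
    print("turn",(r.inv()*T).as_rotvec(),"shift_cm",r.inv().apply(np.array(pos)-p)/10, "at",p)
E
python3 -c "
from h import *
plan((486.5,148.7,200),0.74)"
```

```text
turn [ 0.494 -0.001  0.   ] shift_cm [ -0.818 -41.006 -22.367] at [173.389 495.302 191.686]
```

```bash
python3 -m pendant '[[0.1,0,0,-0.8,-5,-2.7,1],[0.2,0,0,-0.8,-10,-5.4,1],[0.3,0,0,-0.8,-15,-8.1,0.8],[0.4,0,0,-0.8,-20,-10.9,0.6],[0.494,0,0,-0.8,-25,-13.6,0.4]]'; python3 -c "
from h import *
plan((486.5,148.7,200),0.74)"
```

```text
time_s: 0.78
eef_pos: [365.4, 283.0, 200.1]
ee_rot: [0.66, -0.255, 0.66, 0.255]
force: [0.9, 0.1, -0.2]
grip_width: 0.407
turn [-0.003  0.    -0.   ] shift_cm [  0.007 -18.08   -0.055] at [365.413 282.961 200.078]
```

```bash
python3 -m pendant '[[0,0,0,0,-5,0,0.4],[0,0,0,0,-10,0,0.4],[0,0,0,0,-15,0,0.4],[0,0,0,0,-18,0,0.4],[0,0,0,0,-18,0,0.4]]'; python3 -c "
from h import *
c=vision.calibration('wrist')
im=vision.capture('wrist')
cv2.imwrite('pics/w1.png',im[:,:,::-1])
print(tcp()[0])
print(proj('wrist',[[486.5,148.7,129.5],[489.75,96.85,97],[495.8,208.7,126]],c))"
```

```text
time_s: 1.4
eef_pos: [486.6, 150.3, 199.6]
ee_rot: [0.659, -0.255, 0.66, 0.255]
force: [-0.0, 0.7, -0.1]
grip_width: 0.402
[485.81 151.31 199.68]
[[274.03 205.75]
 [240.1  235.65]
 [332.99 159.19]]
```

View pics/w1.png

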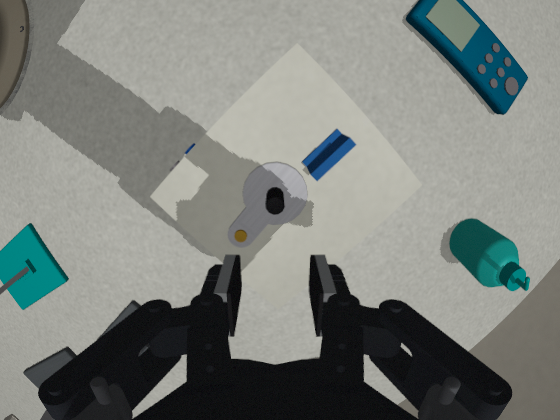

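```bash
python3 -c "
import cv2
im=cv2.imread('pics/w1.png')
cv2.imwrite('pics/w1c.png',cv2.resize(im[115:255,215:375],None,fx=5,fy=4.2857*5/4.2857,interpolation=cv2.INTER_CUBIC)[:600])"
```

```text
(no output)
```

View pics/w1c.png

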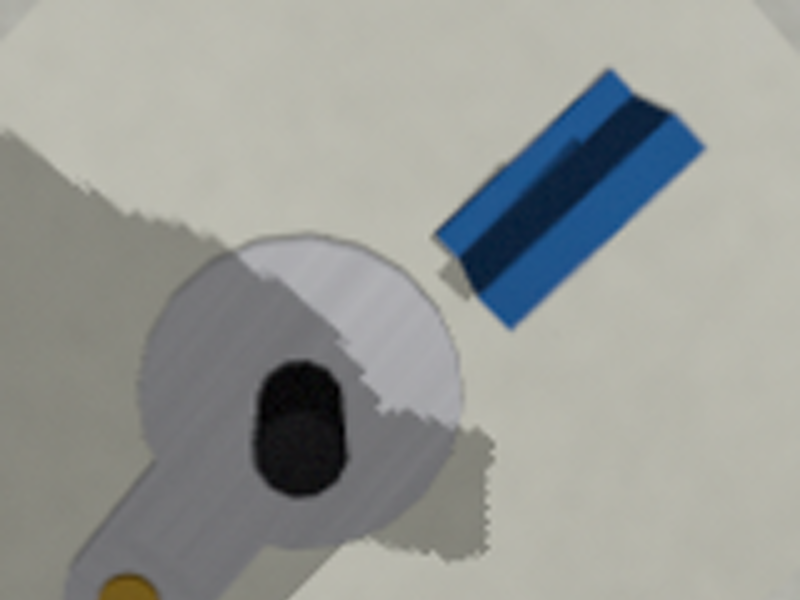

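```bash
python3 -m pendant '[[0,0,0,3,-0.2,-0.1,0.4],[0,0,0,6,-0.2,-0.1,0.4],[0,0,0,8,-0.2,-0.1,0.4],[0,0,0,9.4,-0.2,-0.1,0.4],[0,0,0,9.4,-0.2,-0.1,0.4]]'; python3 - <<'E'
from h import *
im=vision.capture('wrist'); cv2.imwrite('pics/w2.png',im[:,:,::-1])
p,r=tcp(); print(p)
S=np.array([489.75,96.85]); a0=.115; yaw=-.054
k=lambda a:S+52*np.array([-np.sin(a+yaw),np.cos(a+yaw)])
for a in np.linspace(.115,1.45,8):
    d=k(a)-k(.115); print(a,k(a),r.inv().apply([*d,0])/10)
E
```

```text
time_s: 2.08
eef_pos: [485.8, 149.9, 105.7]
ee_rot: [0.659, -0.256, 0.66, 0.256]
force: [-0.1, -0.5, -0.4]
grip_width: 0.403
[486.43 149.85 106.44]
0.115 [486.58 148.75] [0. 0. 0.]
0.3057142857142857 [476.8  147.21] [-0.    0.55 -0.83]
0.4964285714285714 [467.49 143.84] [-0.    0.93 -1.74]
0.687142857142857 [458.98 138.77] [-0.    1.13 -2.71]
0.8778571428571428 [451.59 132.18] [-0.    1.14 -3.7 ]
1.0685714285714285 [445.59 124.31] [-0.    0.96 -4.68]
1.2592857142857141 [441.19 115.44] [-0.   0.6 -5.6]
1.45 [438.54 105.89] [-0.    0.08 -6.44]
```

View pics/w2.png

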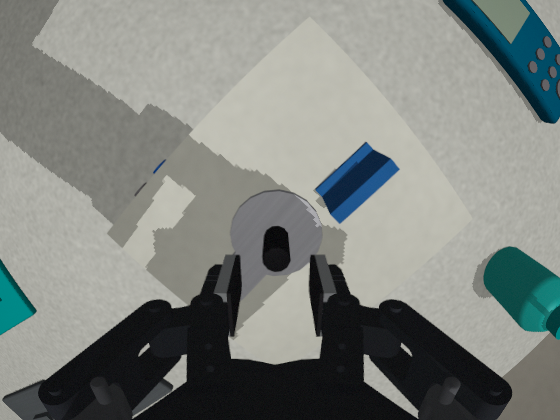

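```bash
python3 - <<'E'
from h import *
p,r=tcp(); print(p)
f=lambda *d:proj('wrist',p+r.apply(d))[0]
for d in [(0,0,0),(-19,0,0),(0,0,17),(0,11,17),(0,-11,17),(-19,0,17),(-19,11,17),(-19,-11,17),(-40,0,17)]: print(d,f(*d))
E
```

```text
[486.43 149.85 106.44]
(0, 0, 0) [275.53 239.52]
(-19, 0, 0) [275.59 253.36]
(0, 0, 17) [303.33 239.46]
(0, 11, 17) [303.92 222.69]
(0, -11, 17) [302.71 255.5 ]
(-19, 0, 17) [306.06 253.24]
(-19, 11, 17) [306.82 235.17]
(-19, -11, 17) [305.28 270.37]
(-40, 0, 17) [309.7  271.79]
```

```bash
python3 - <<'E'
from h import *
p,r=tcp(); c=vision.calibration('side')
im=vision.capture('side')[:,:,::-1].copy()
q=proj('side',[p,p+[0,0,19],p+r.apply([0,0,17]),p+r.apply([0,0,-17])],c); print(q)
u,v=q[0].astype(int)
cr=cv2.resize(im[v-70:v+30,u-60:u+60],None,fx=6,fy=6,interpolation=cv2.INTER_CUBIC)
for a in q: cv2.circle(cr,tuple(((a-[u-60,v-70])*6).astype(int)),3,(0,0,255),-1)
cv2.imwrite('pics/s2.png',cr)
E
```

```text
[[289.78 233.93]
 [289.97 228.49]
 [285.07 235.97]
 [294.43 231.91]]
```

View pics/s2.png

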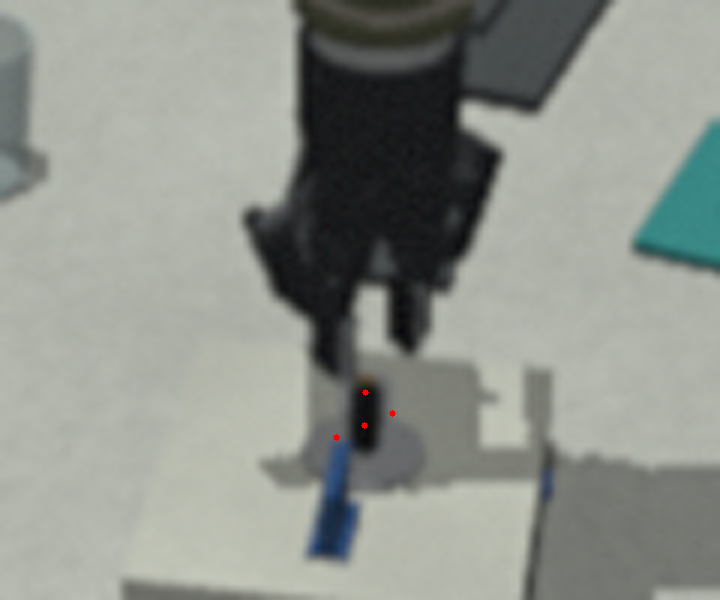

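```bash
python3 - <<'E'
from h import *
p,r=tcp(); c=vision.calibration('wrist')
for z in (17.1,42.6):
  for x in (-30,-36,-42,-48,-54,-60):
    print(z,x,[proj('wrist',p+r.apply([x,y,s*z]),c)[0].round(0) for y in(11,-11) for s in (-1,1)])
im=cv2.imread('pics/w2.png'); cv2.imwrite('pics/w2c.png',cv2.resize(im[230:350,190:350],None,fx=5,fy=5,interpolation=cv2.INTER_CUBIC))
E
```

```text
17.1 -30 [array([242., 244.]), array([309., 244.]), array([244., 280.]), array([307., 280.])]
17.1 -36 [array([241., 249.]), array([310., 249.]), array([243., 286.]), array([308., 286.])]
17.1 -42 [array([240., 254.]), array([311., 254.]), array([242., 292.]), array([309., 292.])]
17.1 -48 [array([239., 260.]), array([313., 260.]), array([241., 299.]), array([310., 299.])]
17.1 -54 [array([237., 266.]), array([314., 266.]), array([240., 306.]), array([311., 306.])]
17.1 -60 [array([236., 272.]), array([316., 273.]), array([239., 313.]), array([313., 313.])]
42.6 -30 [array([194., 243.]), array([357., 243.]), array([198., 279.]), array([353., 279.])]
42.6 -36 [array([191., 248.]), array([360., 248.]), array([196., 285.]), array([355., 285.])]
42.6 -42 [array([189., 253.]), array([363., 253.]), array([193., 291.]), array([358., 291.])]
42.6 -48 [array([186., 259.]), array([366., 259.]), array([191., 297.]), array([360., 297.])]
42.6 -54 [array([182., 264.]), array([369., 265.]), array([188., 304.]), array([363., 304.])]
42.6 -60 [array([179., 271.]), array([372., 271.]), array([185., 311.]), array([366., 311.])]
```

View pics/w2c.png

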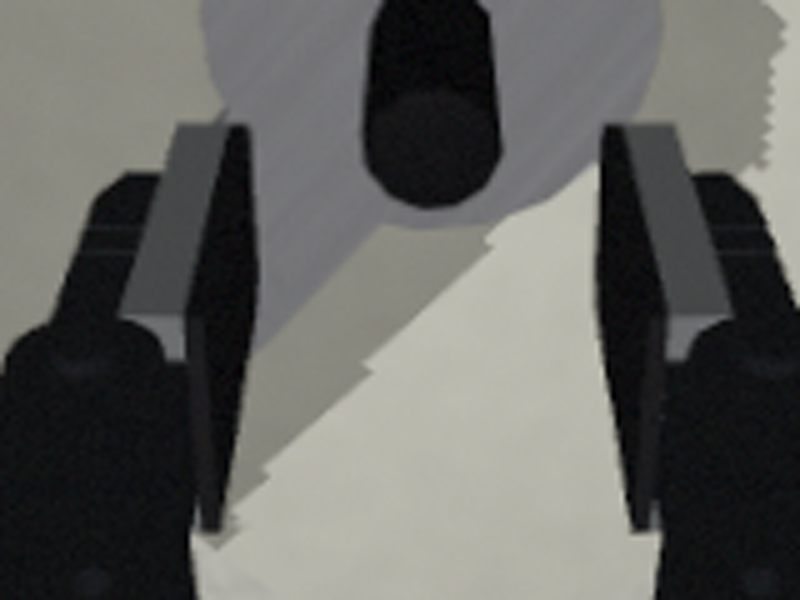

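The reported TCP lies about 40 mm beyond the visible fingertips: the wrist view puts the pad tips at (240,255) and (311,255), and the side view agrees. The fingers are still above the knob, so I'll descend in small steps and watch the force.

```bash
python3 -m pendant '[[0,0,0,1,0,0,0.4],[0,0,0,2,0,0,0.4],[0,0,0,3,0,0,0.4],[0,0,0,3.5,0,0,0.4],[0,0,0,3.5,0,0,0.4]]'; python3 - <<'E'
from h import *
im=vision.capture('wrist'); cv2.imwrite('pics/w3.png',im[:,:,::-1])
p,r=tcp(); c=vision.calibration('side')
im=vision.capture('side')[:,:,::-1]
q=proj('side',[p],c)
u,v=q[0].astype(int)
a=cv2.resize(im[v-70:v+30,u-60:u+60],(480,400),interpolation=cv2.INTER_CUBIC)
b=cv2.imread('pics/w3.png')[200:350,190:350]; b=cv2.resize(b,(320,300))
o=np.zeros((400,800,3),np.uint8);o[:,:480]=a;o[:300,480:]=b
cv2.imwrite('pics/s3.png',o); print(sense()['force'])
E
```

```text
time_s: 2.8
eef_pos: [486.3, 149.4, 70.7]
ee_rot: [0.659, -0.256, 0.659, 0.256]
force: [0.4, 0.2, 0.1]
grip_width: 0.396
[0.21 0.47 0.18]
```

View pics/s3.png

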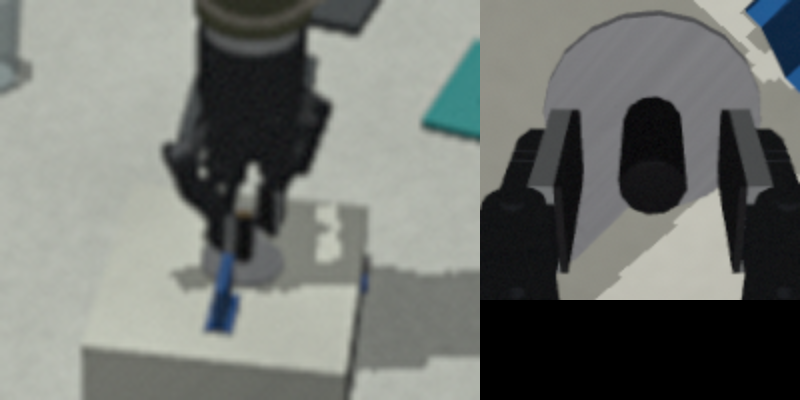

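```bash
python3 -m pendant '[[0,0,0,0,0.5,-0.8,0.4],[0,0,0,0,0.9,-1.7,0.4],[0,0,0,0,1.1,-2.7,0.4],[0,0,0,0,1.1,-3.7,0.4],[0,0,0,0,1.0,-4.7,0.4]]'; python3 -m pendant '[[0,0,0,0,-0.4,-0.9,0.4],[0,0,0,0,-0.9,-1.7,0.4],[0,0,0,0,-1.2,-2.2,0.4],[0,0,0,0,-1.2,-2.2,0.4],[0,0,0,0,-1.2,-2.2,0.4]]'; python3 - <<'E'
from h import *
im=vision.capture('wrist'); cv2.imwrite('pics/w4.png',im[:,:,::-1]); print(tcp()[0])
E
```

```text
time_s: 3.52
eef_pos: [444.5, 124.5, 71.1]
ee_rot: [0.659, -0.256, 0.659, 0.256]
force: [-0.8, 1.7, 0.2]
grip_width: 0.396
time_s: 4.15
eef_pos: [437.0, 101.4, 71.1]
ee_rot: [0.659, -0.256, 0.659, 0.256]
force: [-0.4, 0.7, -0.5]
grip_width: 0.401
[436.93 101.52  71.07]
```

View pics/w4.png

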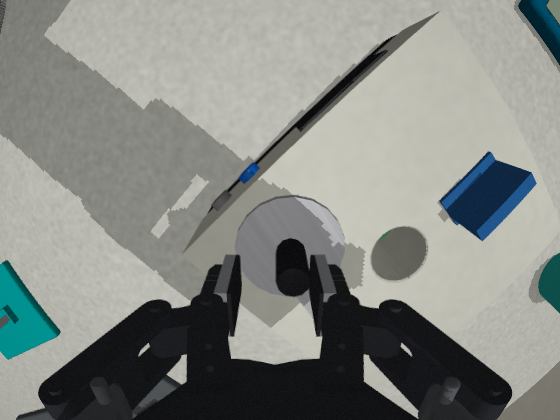

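```bash
python3 - <<'E'
from h import *
P=atz('wrist',292,281,129.5); d=P[:2]-[489.75,96.85]; print(P,np.hypot(*d),np.arctan2(-d[0],d[1])+.054)
print(atz('wrist',399,253,90),"port exp 492.5 148.8")
E
```

```text
[438.22 110.68 129.5 ] 53.355131029005406 1.3625022343266877
[491.23 149.45  90.  ] port exp 492.5 148.8
```

```bash
python3 -m pendant '[[0,0,0,-4,0,0,0.4],[0,0,0,-8,0,0,0.4],[0,0,0,-11,0,0,0.6],[0.1,0,0,-12,0,0,0.9],[0.2,0,0,-12,0,0,1]]'; python3 -c "
from h import *
plan((507.1,-207.2,180),-0.045)"
```

```text
time_s: 4.82
eef_pos: [437.3, 101.6, 192.0]
ee_rot: [0.682, -0.188, 0.681, 0.187]
force: [-0.5, 0.1, 0.2]
grip_width: 0.99
turn [0.582 0.002 0.001] shift_cm [  1.212 -30.103  -9.805] at [437.286 101.605 191.95 ]
```

```bash
python3 -m pendant '[[0.12,0,0,0.2,-5.5,-1.8,1],[0.24,0,0,0.5,-11,-3.6,1],[0.36,0,0,0.8,-16.5,-5.4,1],[0.48,0,0,1.0,-22,-7.2,1],[0.582,0,0,1.2,-27,-8.8,1]]'; python3 -c "
from h import *
plan((507.1,-207.2,180),-0.045)"
```

```text
time_s: 5.45
eef_pos: [500.4, -177.3, 178.9]
ee_rot: [0.707, 0.016, 0.707, -0.016]
force: [0.1, 0.3, 0.4]
grip_width: 1.0
turn [-0.001 -0.    -0.   ] shift_cm [-0.108 -2.961  0.802] at [ 500.442 -177.255  178.927]
```

```bash
python3 -m pendant '[[0,0,0,0,-1,0.3,1],[0,0,0,0,-2,0.6,1],[0,0,0,0,-3,0.8,1],[0,0,0,0,-3,0.8,1],[0,0,0,0,-3,0.8,1]]'; python3 - <<'E'
from h import *
c=vision.calibration('wrist')
im=vision.capture('wrist')
cv2.imwrite('pics/w5.png',im[:,:,::-1]); print(tcp()[0])
y=-.045; ex=np.array([np.cos(y),np.sin(y),0]); ey=np.array([-np.sin(y),np.cos(y),0]); o=np.array([507.1,-207.4,128])
for n,P in dict(near=o-25*ex+[0,0,45],far=o+25*ex+[0,0,45],head=o-60*ey+[0,0,50],pin=o,box=o+33*ey).items(): print(n,P,proj('wrist',P,c))
E
```

```text
time_s: 6.08
eef_pos: [507.0, -205.1, 179.2]
ee_rot: [0.707, 0.015, 0.707, -0.015]
force: [-0.5, -0.3, 0.0]
grip_width: 0.999
[ 506.98 -205.1   179.25]
near [ 482.13 -206.28  173.  ] [[236.78 237.69]]
far [ 532.07 -208.52  173.  ] [[315.79 238.  ]]
head [ 504.4  -267.34  178.  ] [[275.76 318.73]]
pin [ 507.1 -207.4  128. ] [[276.07 214.14]]
box [ 508.58 -174.43  128.  ] [[276.33 171.51]]
```

View pics/w5.png

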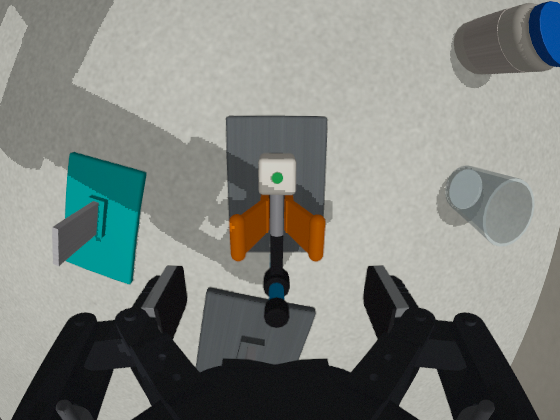

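```bash
python3 -m pendant '[[0,0,0,2,-0.1,0,1],[0,0,0,4,-0.1,0,1],[0,0,0,5.7,-0.1,0,1],[0,0,0,6.7,-0.1,0,1],[0,0,0,6.7,-0.1,0,1]]' 40; python3 - <<'E'
from h import *
im=vision.capture('wrist')
cv2.imwrite('pics/w6.png',im[:,:,::-1]); print(tcp()[0],sense()['force'])
im=vision.capture('side')[:,:,::-1]
u,v=proj('side',tcp()[0]+[0,0,40])[0].astype(int)
cv2.imwrite('pics/s6.png',cv2.resize(im[v-50:v+50,u-60:u+60],None,fx=6,fy=6,interpolation=cv2.INTER_CUBIC))
E
```

```text
time_s: 6.75
eef_pos: [506.8, -206.4, 111.9]
ee_rot: [0.707, 0.015, 0.707, -0.015]
force: [0.4, -1.0, 0.8]
grip_width: 0.998
[ 507.08 -206.63  112.46] [-0.17  0.34  0.6 ]
```

View pics/w6.png

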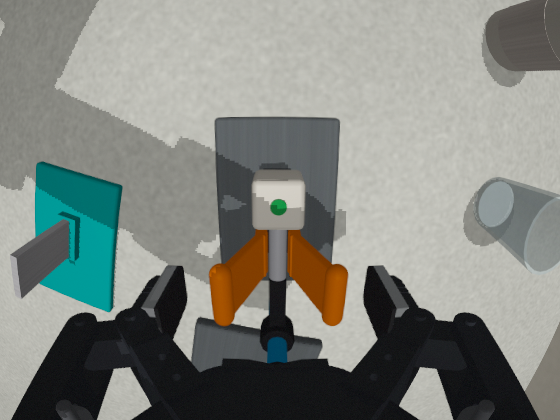

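View pics/s6.png

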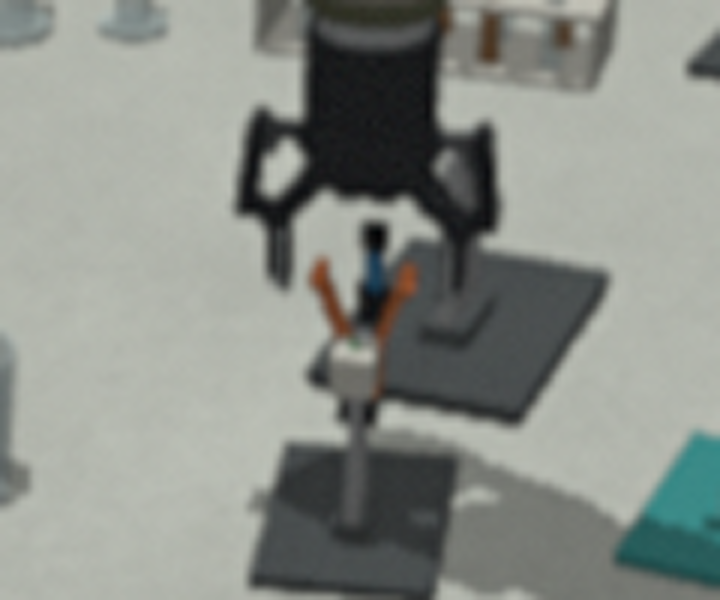

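```bash
python3 -m pendant '[[0,0,0,0.5,0,0,0.8],[0,0,0,0.5,0,0,0.7],[0,0,0,0.5,0,0,0.6],[0,0,0,0.4,0,0,0.5],[0,0,0,0.2,0,0,0.42]]' 40; python3 -m pendant '[[0,0,0,0,0,0,0.42],[0,0,0,0,0,0,0.42],[0,0,0,0,0,0,0.42],[0,0,0,0,0,0,0.42],[0,0,0,0,0,0,0.42]]'; python3 - <<'E'
from h import *
im=vision.capture('wrist')
cv2.imwrite('pics/w7.png',im[:,:,::-1]); print(tcp()[0],sense()['force'])
im=vision.capture('side')[:,:,::-1]
u,v=proj('side',tcp()[0]+[0,0,40])[0].astype(int)
cv2.imwrite('pics/s7.png',cv2.resize(im[v-50:v+50,u-60:u+60],None,fx=6,fy=6,interpolation=cv2.INTER_CUBIC))
E
```

```text
time_s: 7.48
eef_pos: [506.8, -206.6, 110.1]
ee_rot: [0.707, 0.015, 0.707, -0.015]
force: [0.5, -0.1, -1.6]
grip_width: 0.424
time_s: 8.1
eef_pos: [506.9, -206.7, 110.1]
ee_rot: [0.707, 0.015, 0.707, -0.015]
force: [0.3, 0.1, -2.4]
grip_width: 0.422
[ 506.93 -206.64  110.07] [-0.27 -0.85 -2.75]
```

View pics/w7.png

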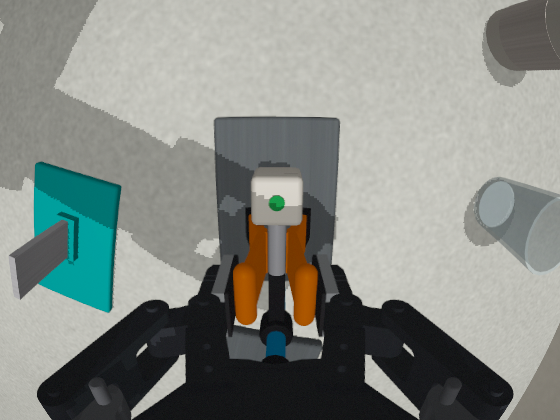

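View pics/s7.png

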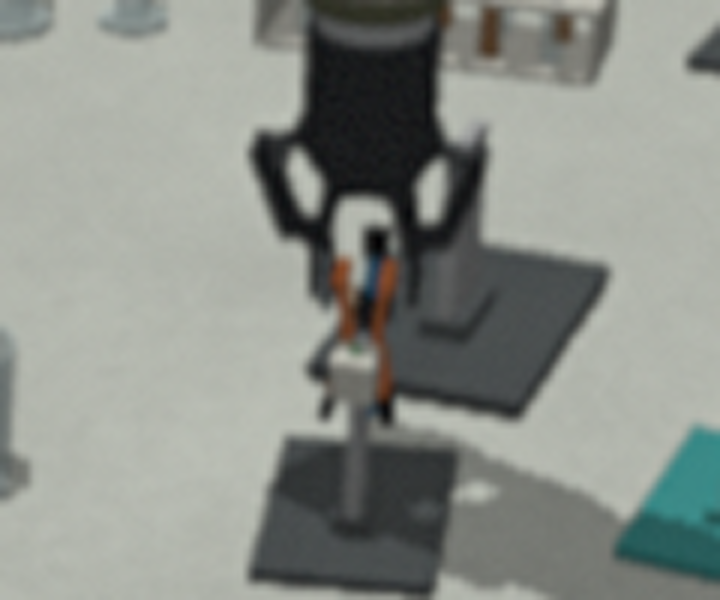

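```bash
python3 -m pendant '[[0,0,0,-1,0,0,0.42],[0,0,0,-3,0,0,0.42],[0,0,0,-6,0,0,0.42],[0,0,0,-9,0,0,0.42],[0,0,0,-12,0,0,0.42]]'; python3 - <<'E'
from h import *
im=vision.capture('wrist')
cv2.imwrite('pics/w8.png',im[:,:,::-1]); print(tcp()[0],sense()['force'])
im=vision.capture('side')[:,:,::-1]
u,v=proj('side',tcp()[0]+[0,0,40])[0].astype(int)
cv2.imwrite('pics/s8.png',cv2.resize(im[v-50:v+50,u-60:u+60],None,fx=6,fy=6,interpolation=cv2.INTER_CUBIC))
plan((496.3,207.7,230),-.054)
E
```

```text
time_s: 8.82
eef_pos: [506.9, -206.6, 231.9]
ee_rot: [0.707, 0.015, 0.707, -0.015]
force: [0.1, -0.1, -1.6]
grip_width: 0.422
[ 508.08 -207.41  236.05] [ 0.04 -0.64  3.18]
turn [0.012 0.006 0.004] shift_cm [ 0.214 41.424 -2.913] at [ 508.031 -207.385  233.794]
```

View pics/w8.png

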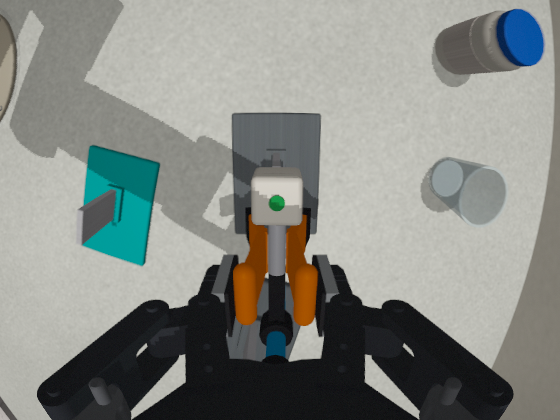

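View pics/s8.png

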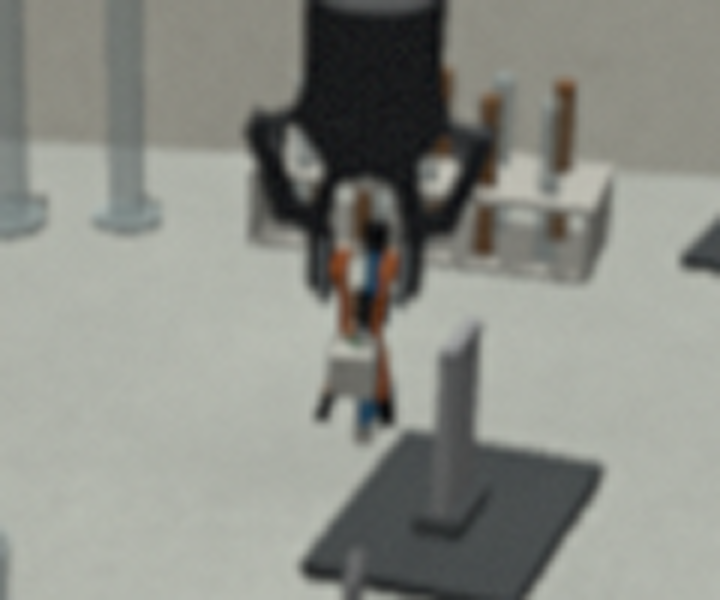

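```bash
python3 -m pendant '[[0.003,0,0,0,2.5,-0.2,0.42],[0.006,0,0,0,7,-0.5,0.42],[0.01,0,0,0,11.5,-0.8,0.42],[0.012,0,0,0,16,-1.1,0.42],[0.012,0,0,0,20.5,-1.5,0.42]]'; python3 -m pendant '[[0,0,0,0,4.5,-0.4,0.42],[0,0,0,0,9,-0.7,0.42],[0,0,0,0,13.5,-1.0,0.42],[0,0,0,0,17.5,-1.3,0.42],[0,0,0,0,19.5,-1.4,0.42]]'; python3 - <<'E'
from h import *
plan((495.6,208.9,230),-.054)
c=vision.calibration('wrist')
im=vision.capture('wrist')
cv2.imwrite('pics/w9.png',im[:,:,::-1]); print(tcp()[0],sense()['force'])
print(proj('wrist',[[495.76,208.7,126],[492.54,148.8,90]],c))
plan((495.6,208.9,230),-.054)
E
```

```text
time_s: 9.55
eef_pos: [500.0, 0.3, 229.2]
ee_rot: [0.706, 0.019, 0.707, -0.019]
force: [0.7, -0.5, -1.7]
grip_width: 0.42
time_s: 10.18
eef_pos: [496.4, 196.1, 229.1]
ee_rot: [0.706, 0.018, 0.707, -0.018]
force: [-0.0, -0.0, -1.7]
grip_width: 0.419
turn [ 0.002 -0.001  0.   ] shift_cm [-0.087  1.277 -0.145] at [496.384 196.074 229.128]
[496.241 197.426 229.063] [ 0.017  1.669 -2.41 ]
[[274.414 179.174]
 [274.392 226.498]]
turn [ 0.003 -0.001 -0.001] shift_cm [-0.093  1.143 -0.123] at [496.241 197.426 229.063]
```

View pics/w9.png

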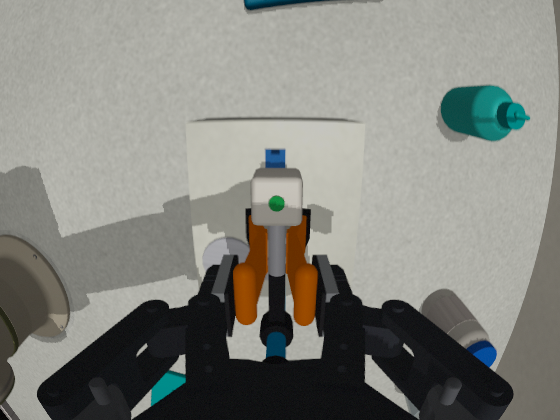

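```bash
python3 -m pendant '[[0,0,0,0,0.6,-0.1,0.42],[0,0,0,0,1.1,-0.2,0.42],[0,0,0,1.5,1.1,-0.2,0.42],[0,0,0,3,1.1,-0.2,0.42],[0,0,0,3.8,1.1,-0.2,0.42]]'; python3 - <<'E'
from h import *
im=vision.capture('side')[:,:,::-1]
cv2.imwrite('pics/w10.png',vision.capture('wrist')[:,:,::-1])
u,v=proj('side',tcp()[0]+[0,0,0])[0].astype(int)
cv2.imwrite('pics/s10.png',cv2.resize(im[v-50:v+50,u-60:u+60],None,fx=6,fy=6,interpolation=cv2.INTER_CUBIC))
cv2.imwrite('pics/t10.png',vision.capture('top')[150:290,150:310,::-1].repeat(4,0).repeat(4,1))
plan((495.6,208.9,126),-.054)
E
```

```text
time_s: 10.85
eef_pos: [495.2, 204.9, 190.5]
ee_rot: [0.706, 0.019, 0.708, -0.019]
force: [-0.4, -0.4, -1.1]
grip_width: 0.424
turn [-0.    -0.001  0.   ] shift_cm [ 6.57   0.374 -0.014] at [495.59  205.164 191.697]
```

View pics/s10.png

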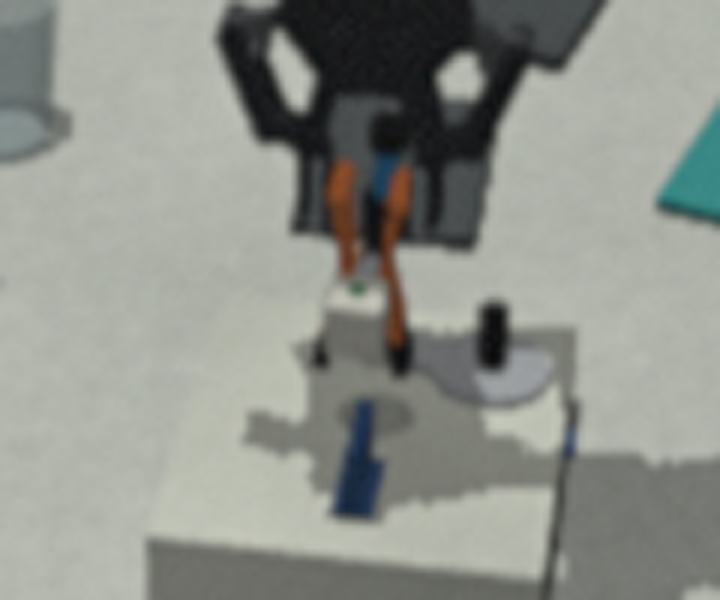

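View pics/t10.png

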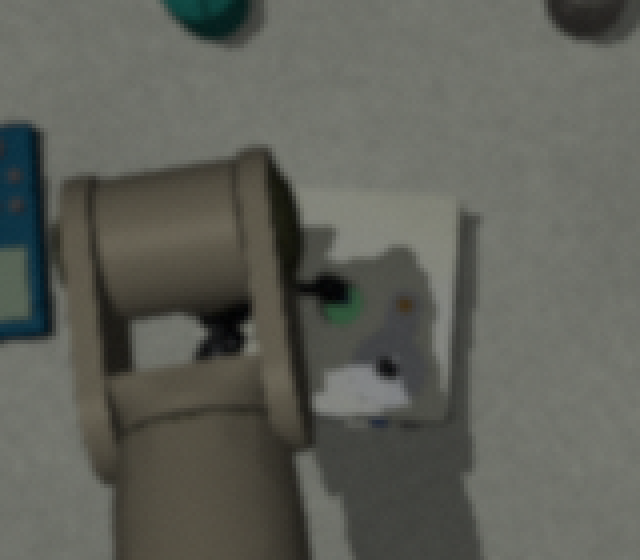

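View pics/w10.png

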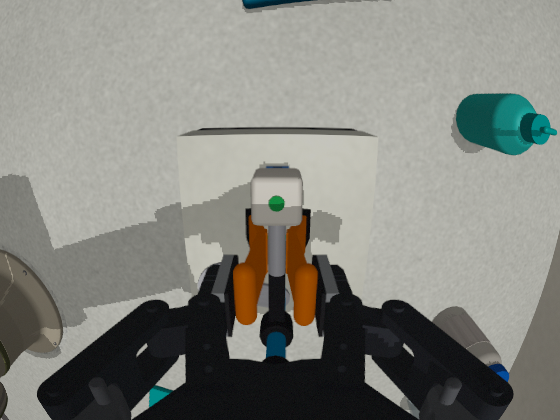

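```bash
python3 - <<'E'
from h import *
print(atz('top',233.5,222.3,259),atz('top',235.3,225.5,88)); 
print(proj('top',[[492.5,148.8,90],[495.6-60*.054,205.2-60,259]]))
plan((495.6,208.9,126),-.054)
E
```

```text
[485.47 136.2  259.  ] [490.79 146.98  88.  ]
[[234.68 224.91]
 [230.35 219.84]]
turn [-0.    -0.001  0.   ] shift_cm [ 6.57   0.374 -0.014] at [495.59  205.164 191.697]
```

```bash
python3 - <<'E'
from h import *
im=vision.capture('top')[:,:,::-1]
cv2.imwrite('pics/t11.png',cv2.resize(im[205:245,215:265],None,fx=14,fy=14,interpolation=cv2.INTER_CUBIC))
p=tcp()[0];print(p)
y=-.054; ey=np.array([-np.sin(y),np.cos(y),0]); o=p+[0,0,18]
for P in [o-60*ey+[0,0,50],o-60*ey+[0,0,35],o-60*ey,o-60*ey-[0,0,85],o-20*ey]: print(P,(proj('top',P)[0]-[215,205]+.5)*14)
E
```

```text
[495.82 205.26 192.23]
[492.58 145.35 260.23] [220.52 213.05]
[492.58 145.35 245.23] [228.1  220.16]
[492.58 145.35 210.23] [245.16 236.14]
[492.58 145.35 125.23] [283.22 271.81]
[494.74 185.29 210.23] [ 53.7  224.44]
```

View pics/t11.png

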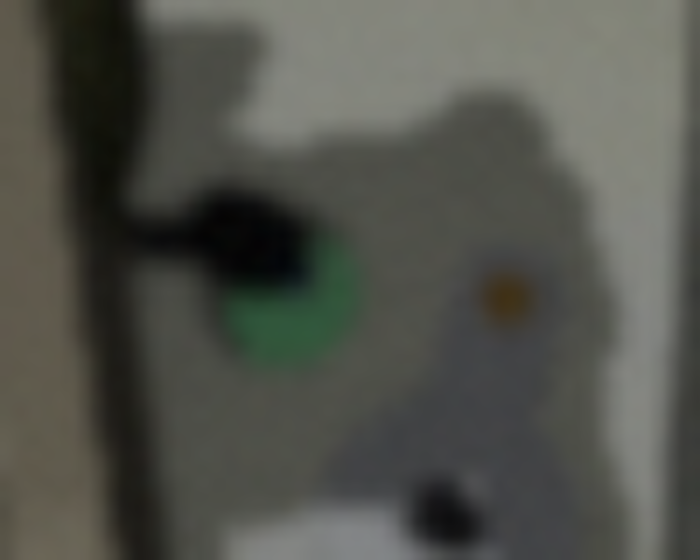

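```bash
python3 -m pendant '[[0,0,0,0,0.3,0,0.42],[0,0,0,1,0.3,0,0.42],[0,0,0,2,0.3,0,0.42],[0,0,0,3,0.3,0,0.42],[0,0,0,3,0.3,0,0.42]]'; python3 - <<'E'
from h import *
im=vision.capture('side')[:,:,::-1]
p=tcp()[0]; print(p,sense()['force'])
u,v=proj('side',p)[0].astype(int)
cv2.imwrite('pics/s12.png',cv2.resize(im[v-50:v+50,u-60:u+60],None,fx=6,fy=6,interpolation=cv2.INTER_CUBIC))
plan((495.6,208.9,126),-.054)
E
```

```text
time_s: 11.68
eef_pos: [495.4, 208.2, 161.1]
ee_rot: [0.706, 0.019, 0.708, -0.019]
force: [-0.6, 0.2, -2.3]
grip_width: 0.424
[495.73 208.29 161.76] [-0.23  0.2  -1.61]
turn [-0.    -0.001  0.   ] shift_cm [ 3.576  0.06  -0.014] at [495.73  208.294 161.758]
```

View pics/s12.png

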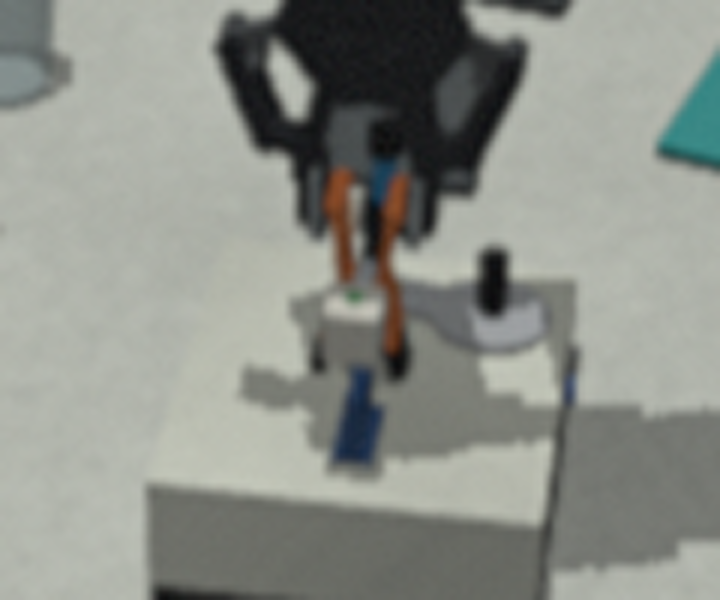

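```bash
python3 -m pendant '[[0,0,0,0.6,0,0,0.42],[0,0,0,1.2,0,0,0.42],[0,0,0,1.8,0,0,0.42],[0,0,0,2.4,0,0,0.42],[0,0,0,2.4,0,0,0.42]]';  python3 -m pendant '[[0,0,0,0.3,0,0,0.42],[0,0,0,0.6,0,0,0.42],[0,0,0,0.9,0,0,0.42],[0,0,0,1.1,0,0,0.42],[0,0,0,1.1,0,0,0.42]]'; python3 - <<'E'
from h import *
im=vision.capture('side')[:,:,::-1]
p=tcp()[0]; print(p,sense()['force'])
u,v=proj('side',p)[0].astype(int)
cv2.imwrite('pics/s13.png',cv2.resize(im[v-50:v+50,u-60:u+60],None,fx=6,fy=6,interpolation=cv2.INTER_CUBIC))
cv2.imwrite('pics/w13.png',vision.capture('wrist')[:,:,::-1])
E
```

```text
time_s: 12.35
eef_pos: [495.6, 208.3, 137.6]
ee_rot: [0.707, 0.019, 0.707, -0.019]
force: [-0.1, 0.5, -2.2]
grip_width: 0.419
time_s: 12.98
eef_pos: [495.8, 208.3, 127.0]
ee_rot: [0.707, 0.019, 0.707, -0.019]
force: [-0.9, -0.1, -1.6]
grip_width: 0.422
[495.87 208.34 127.1 ] [ 0.41 -0.27 -1.27]
```

View pics/s13.png

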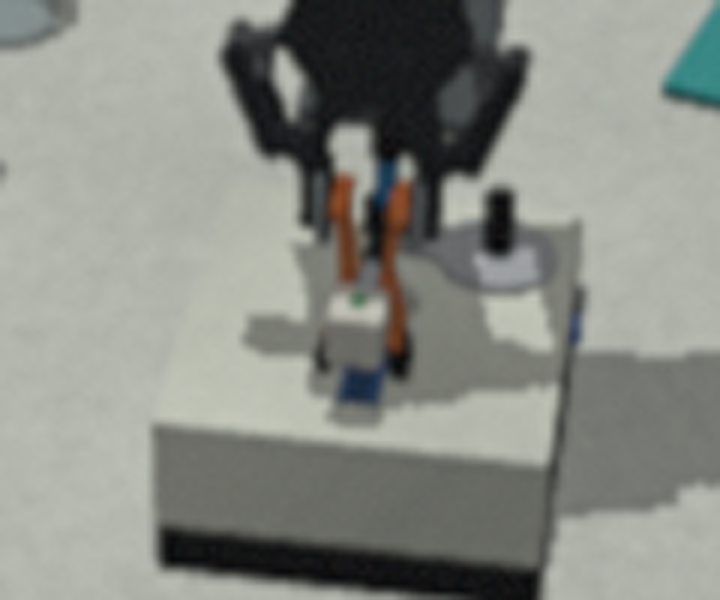

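View pics/w13.png

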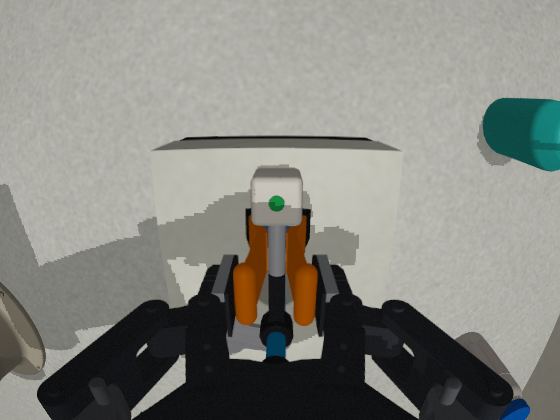

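```bash
python3 -m pendant '[[0,0,0,0.1,0,0,0.42],[0,0,0,0.1,0,0,0.5],[0,0,0,0.1,0,0,0.57],[0,0,0,0.1,0,0,0.64],[0,0,0,0.1,0,0,0.7]]';  python3 -m pendant '[[0,0,0,0,0,0,0.8],[0,0,0,0,0,0,0.9],[0,0,0,0,0,0,1],[0,0,0,0,0,0,1],[0,0,0,0,0,0,1]]'; python3 - <<'E'
from h import *
c=vision.calibration('wrist')
p=tcp()[0]; print(p,sense()['force'])
cv2.imwrite('pics/w14.png',vision.capture('wrist')[:,:,::-1])
y=-.054; ex=np.array([np.cos(y),np.sin(y),0]); ey=np.array([-np.sin(y),np.cos(y),0]); o=np.array([495.76,208.7,144])
for n,P in dict(near=o-25*ex+[0,0,45],far=o+25*ex+[0,0,45],head=o-60*ey+[0,0,50],pin=o,box=o+33*ey).items(): print(n,P,proj('wrist',P,c))
E
```

```text
time_s: 13.7
eef_pos: [496.0, 208.3, 126.1]
ee_rot: [0.707, 0.019, 0.707, -0.019]
force: [0.2, 1.0, -2.1]
grip_width: 0.7
time_s: 14.32
eef_pos: [495.9, 208.3, 126.1]
ee_rot: [0.707, 0.019, 0.707, -0.019]
force: [-0.5, -0.2, -0.3]
grip_width: 1.0
[495.87 208.33 126.13] [-0.5  -0.19 -0.28]
near [470.8  210.05 189.  ] [[219.17 295.04]]
far [520.72 207.35 189.  ] [[333.16 295.05]]
head [492.52 148.79 194.  ] [[275.86 392.23]]
pin [495.76 208.7  144.  ] [[275.91 250.94]]
box [497.54 241.65 144.  ] [[276.04 193.98]]
```

View pics/w14.png

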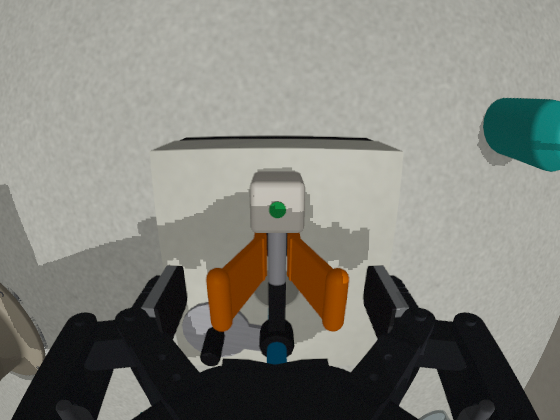

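```bash
python3 -m pendant '[[0,0,0,-2,0,0,1],[0,0,0,-5,0,0,1],[0,0,0,-8,0,0,1],[0,0,0,-11,0,0,1],[0,0,0,-13,0,0,1]]'; python3 -m pendant '[[0,0,0,0,5,0,1],[0,0,0,-1,10,0,1],[0,0,0,-2,12,-4,1],[0,0,0,-2,12,-9,1],[0,0,0,-2,12,-14,1]]';python3 - <<'E'
from h import *
print(tcp()[0],sense()['force'])
cv2.imwrite('pics/w15.png',vision.capture('wrist')[:,:,::-1])
im=vision.capture('top')[:,:,::-1]; cv2.imwrite('pics/t15.png',cv2.resize(im[185:260,190:280],None,fx=8,fy=8,interpolation=cv2.INTER_CUBIC))
im=vision.capture('side')[:,:,::-1]; cv2.imwrite('pics/s15.png',cv2.resize(im[190:290,240:340],None,fx=6,fy=6,interpolation=cv2.INTER_CUBIC))
cv2.imwrite('pics/s15f.png',im)
y=-.054; ex=np.array([np.cos(y),np.sin(y),0]); ey=np.array([-np.sin(y),np.cos(y),0]); o=np.array([495.76,208.7,144])
for n,P in dict(near=o-25*ex+[0,0,45],far=o+25*ex+[0,0,45],head=o-60*ey+[0,0,50],pin=o,pinm=o-15*ey).items(): print(n,(proj('top',P)-[190,185]+.5)*8,(proj('side',P)-[240,190]+.5)*6)
E
```

```text
time_s: 15.0
eef_pos: [496.0, 208.4, 257.6]
ee_rot: [0.707, 0.019, 0.706, -0.019]
force: [-0.3, 0.5, 0.2]
grip_width: 1.004
time_s: 15.62
eef_pos: [360.9, 335.9, 275.9]
ee_rot: [0.707, 0.019, 0.707, -0.019]
force: [-0.1, 0.5, -0.1]
grip_width: 1.001
[360.93 335.89 275.91] [-0.14  0.46 -0.07]
near [[169.69 357.72]] [[331.48 196.77]]
far [[179.99 223.49]] [[220.25 185.79]]
head [[335.11 299.12]] [[294.03 110.03]]
pin [[191.59 301.54]] [[273.42 273.32]]
pinm [[230.74 303.93]] [[277.98 254.33]]
```

View pics/t15.png

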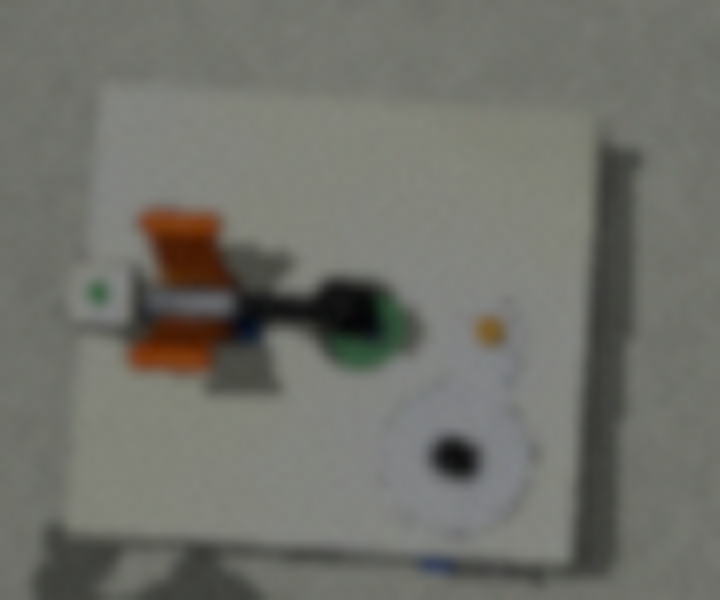

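View pics/s15.png

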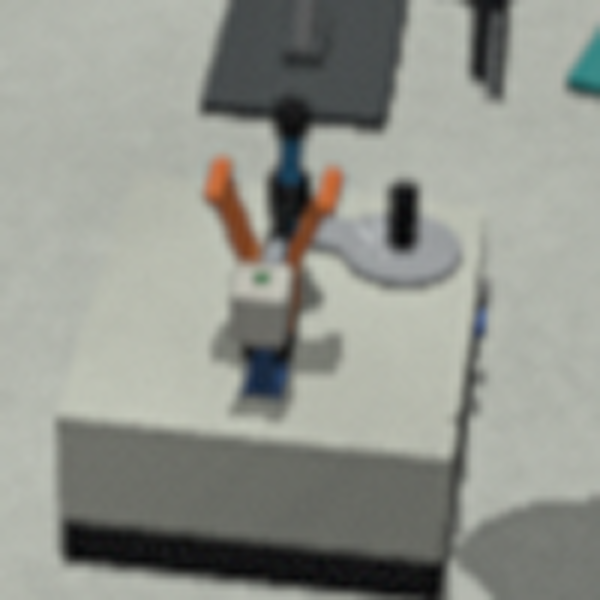

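View pics/s15f.png

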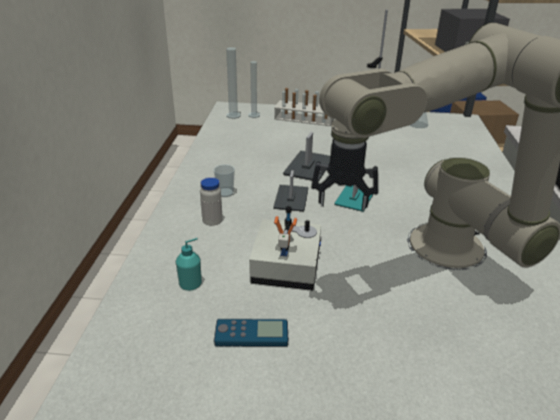

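```bash
python3 -c "
from rig import job
print(job.finish_job())"
```

```text
the job is handed in; nothing more can be done
None
```

The job is handed in: the cover is open, the clip is on the blue rail with the probe in the port, and the arm has backed off.

**What I did**
- I straddled the knob with the open fingers and pushed the cover round to about 1.36 rad, so the port is wholly uncovered.
- I squeezed the clip's handles to about 36 mm over the outsides and lifted it about 120 mm off the small dark stand. I then carried it over the bath and lowered it until its pin was about 18 mm above the rail's edge.
- I let go and moved the arm clear. The whole run took about 16 s on the robot's clock.

**Last checks**
- **Clip position:** the handle bars and probe head match the positions predicted for a seated, upright clip to within about 3 mm, in both the top and side pictures.
- **Probe:** its head sits over the port. The force on the tool stayed within about 3 N in every reading.
- **Robot and bystanders:** the robot touches nothing, and the four bystanders look unmoved.

**What disagreed or could not be checked**
- **Fingertips:** they stand about 42 mm behind the reported tool point when the gripper is 40 % open, and about 55 mm when fully open. The description puts the tool point at the very end of the fingers. I corrected for this from the pictures.
- **Pad force and jaw angle:** I could not measure these. I judged the grip only from the handles springing back to their 60 mm spread.

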